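Lock the paper trimmer's blade arm with its pin

ROBOT

A 6-joint arm with a two-finger parallel gripper is mounted at the origin on the work surface. World frame = base frame: x ahead of the robot, y to its left, z up, the work surface at z = 0. Lengths are in m, angles in degrees, forces in N, time in s.
With the tool pointing down it reaches from about 0.375 to 0.9 m from the base axis. Payload 3.1 kg.
Tool frame: the origin (TCP) lies at the very end of the fingers, on their centre line; the grasp point (between the pads) lies 19 mm behind it (bot.tcp_to_grasp is the distance from the TCP to the grasp point, in m); z points along the fingers, y is the line along which they close (so a half turn about z gives the same grasp; the last joint's range is limited). The gripper opens to 87 mm and grips with 3 to 60 N. Pads are 19 mm wide; open, the fingers measure 117 mm over their backs; the gripper's body (75 mm by 190 mm) begins 51 mm behind the grasp point.
Start: joints at [56.751, 30.224, 82.088, -0, 67.689, -10.227], TCP at [0.244, 0.575, 0.223] pointing down, gripper open.
Joint ranges: [-176.69, 176.69], [-43.24, 126.21], [12.49, 139.97], [-82, 262], [0, 151.66], [-163.58, 163.58]. Speed limits (degrees/s): [159.86, 159.86, 180, 180, 180, 180].

INTERFACE

Orientations are given as a 3x3 rotation matrix whose columns are the frame's x, y, z axes.
In Python, from rig import telemetry, capture, camera_info, job, bot gives the robot as it stands. The module is installed in compiled form; this text tells all that it offers.
- The arm moves only by the tool carry_out, never from a script. Its argument "deltas" is a list that holds one entry, the list of rows, each a list of 7 numbers: the shift along the tool's x, y, z scaled (see below), then the turn, a rotation vector about the tool's x, y, z scaled (see below), then the closure, from -1 (fully open) to 1 (shut). In form: [[[dx, dy, dz, ax, ay, az, claw], ...]]. A call has exactly 10 rows; each row is the pose to reach, as a shift and turn from the pose commanded when the call began, along the tool's axes at that moment, turning the shorter way round; what a row does not reach only later rows make up. The controller multiplies each number of a shift by 15 cm and each number of a turn by 360 degrees. A row lasts 1/12 s, in which the tool goes at most 41.7 mm and 7.16 degrees, less where a joint would pass 70% of its speed; a pose out of reach is approached as far as the arm can. A call with a number of a shift or a turn outside -1 to 1 is refused whole. A call with a gripper value outside its range is refused whole. The fingers move at their own pace and stop on an object; the grip force is fixed at half the most. Time passes only in rows, so rows that repeat a pose let the fingers close, or fill a call up. It gives the time, the measured TCP pose, the force, the opening and the grip force at its end, in the units of the state.
- telemetry.read_state(): the state, without advancing time (a new reading comes with each control period).
- capture(name): name is "scene" or "top" or "wrist"; returns the picture (400x640x3 uint8, red, green, blue); there is no depth.
- camera_info(name): a dict with "mtx" (3x3 intrinsics, pixels), "k1" (the pictures are not rectified: a ray, as slopes to the right and down, at radius r is drawn at 1 + k1 r^2 times it, then the intrinsics apply), "cam_to_world" (4x4, takes a point from camera to world coordinates); the wrist camera has in their place "T_tool_cam" (4x4, takes a point from camera to tool coordinates, whose origin is the TCP and whose axes are the flange's). Camera axes: x right, y down, z forward; pixel columns grow to the right and rows downward; lengths in m; the calibration is good to about 2 mm. A picture is of the moment at which its call begins: read the wrist's pose just before it. camera_info takes no time and is no camera call.
- job.hand_in(): hands the job in; it is judged then, once.
The state is a dict: "time_s": time; "joint_positions": joint angles; "qvel": joint speeds; "tau": joint torques, N m; "position": TCP position; "tcp_rot": TCP orientation; "force": force on the tool from outside, world axes, zero at the start; "moment": the same for the moment, N m; "opening": opening from 0.0 (shut) to 1.0 (fully open); "grasp_force": force on a finger pad.
Only numpy, scipy, OpenCV 4.12 (cv2) and the standard library are available. Lean on these libraries where they do the work, as an engineer would, in place of code of your own. Each camera call takes 0.05 s, during which the arm holds its last target. There are 200 camera calls.

TASK

Make the paper trimmer on the desk safe: lower its raised blade arm all the way down, then push the locking pin (the square black handle with a thin steel shank) fully home through the eye at the end of the arm and the bracket behind it, and let go. Leave the bottle, the mug, the marker and the jar where they stand.

Things in the scene. Friction and masses are not known exactly. Their poses are not given: they have to be found in the camera images.
- blade_arm (a joint): angle of the trimmer's blade arm, rad: 0 = fully down against its stop, grows as the arm rises, up to 1.1. Stiff hinge: the arm stays where it is left; a few newtons move it. Dark steel arm, 22 mm wide, 18 mm high.
- trimmer: paper trimmer, fixed to the desk: grey slab 200 x 360 x 22 mm (x -120 to 80 mm, y -180 to 180 mm from its origin on the underside). The blade arm runs above its +x long side (farther from the robot), at x = 105 mm, hinged at y = 160 mm; its free end is at y = -160 mm.
- blade_hinge (a point): point on the hinge's horizontal axis, in the middle of the arm's section, 77 mm above the desk. Its axes turn with the arm: -y points along the arm to its free end, x along the hinge axis, z out of the arm's top.
- blade_grip (a point): top of the arm's black plastic grip (90 mm long, 26 mm wide, 22 mm high), at its middle, 225 mm from the hinge along the arm and 11 mm above the arm's middle line. Axes as blade_hinge.
- lug_hole (a point): centre of the mouth of the 13 mm eye in the sloping steel lug (36 mm wide, 6 mm thick) at the arm's free end, on the lug's outer face. With the arm down it lies on the bracket's z axis, 15 mm from the bracket's origin. Axes as blade_hinge.
- bracket: sloping steel plate (40 x 28 x 12 mm thick) under the lowered arm's free end, with a 13 mm through hole. Origin: centre of the hole, mid-thickness, 50 mm above the desk. z: the hole's axis, out and up to where the pin comes from (away from the hinge, 35 degrees above level); x: level, across the trimmer. Pin goes in along -z through lug 6 mm, gap 3 mm, plate 12 mm, then free air.
- pin: locking pin, lying on the desk: black square handle 70 x 18 x 18 mm with a round steel shank 10 mm thick and 42 mm long in the middle of one end, its last 7 mm tapering to 4 mm. Origin: middle of the handle, on the axis (9 mm above the desk as it lies). x: along the axis towards the shank's tip. The handle's end, 35 mm from the origin, is the shoulder that stops against the lug. 60 g.
- pin_tip (a point): tip of the pin's shank, on its axis, 77 mm from the pin's origin.
- marker: bystander: thick black marker with a cap, lying: about 120 mm long along x, 25 mm wide, 24 mm high; no steel shank. Origin: centre of its underside.
- drink: bystander: brown glass bottle, 62 mm thick, 205 mm high, standing. Origin: centre of its underside.
- mug: bystander: blue mug, 72 mm wide, 85 mm high, its handle reaching out at its +y side. Origin: centre of its underside.
- jar: bystander: glass jar with a steel lid, 56 mm thick, 85 mm high, standing by the trimmer's end near the bracket. Origin: centre of its underside.
Not all that is in view belongs to the job. Leave any blue or orange look-alike of the pin alone.

How it is judged (in metres and radians):
On the way:
1. the blade arm is all the way down (within 0.03 rad) (value of joint blade_arm below 0.03 rad), for 0.2 s.
At the end, for the whole second after the job is handed in: The arm is down (within 0.03 rad), the pin passes through the eye and the bracket in line with the holes (within 0.25 rad), its shoulder within 5 mm of the lug, i.e. its tip at least 22 mm past the bracket's middle, and it stays there at rest (value of joint blade_arm below 0.03 rad and z of pin_tip in the frame of bracket below -0.022 m and x of pin_tip in the frame of bracket between -0.008 and 0.008 m and y of pin_tip in the frame of bracket between -0.008 and 0.008 m and angle between the x axis of pin and the z axis of bracket, either way round below 0.25 rad and linear speed of pin below 0.02 m/s); the robot touches nothing.
It fails at once if the bottle is shoved (more than 30 mm) or knocked over (more than 30 degrees) (distance of drink from where it was at the start of the episode above 0.03 m or angle between drink's own z axis and vertical above 0.52 rad).
It fails at once if the mug is shoved (more than 30 mm) or knocked over (more than 30 degrees) (distance of mug from where it was at the start of the episode above 0.03 m or angle between mug's own z axis and vertical above 0.52 rad).
It fails at once if the marker is shoved (more than 30 mm) or knocked over (more than 30 degrees) (distance of marker from where it was at the start of the episode above 0.03 m or angle between marker's own z axis and vertical above 0.52 rad).
It fails at once if the jar is shoved (more than 30 mm) or knocked over (more than 30 degrees) (distance of jar from where it was at the start of the episode above 0.03 m or angle between jar's own z axis and vertical above 0.52 rad).
It also fails if it takes over 64 s, if anything falls off the work surface, if the arm or the gripper's body presses on something with over 40 N, if the wrist force passes 120 N, or if a joint passes its speed limit or range.

## Working session

There is one attempt and no reset: what is moved stays moved. The work goes in short steps, Python scripts to look and compute and a tool call to move; the robot and the scene stay as the last step left them, time stands still between calls to the robot, and variables do not carry over. Pictures are saved under pics/ and viewed, at most 10 in all, crops included, and the job is handed in when it is done.

Besides the shell and the picture viewer there is one more tool, called by a JSON object that holds its "api" and its "payload", one argument or row to a line. carry_out: Moves the arm, as the interface text tells. Its arguments: {"type":"object","properties":{"deltas":{"type":"array","items":{"type":"array","items":{"type":"array","items":{"type":"number"}}}}},"required":["deltas"]}

```bash
mkdir -p pics; python3 - <<'E'
from rig import *
import cv2,numpy as np
s=telemetry.read_state();print(s)
for n in("scene","top","wrist"):
    im=capture(n);cv2.imwrite(f"pics/{n}0.png",im[:,:,::-1]);print(n,camera_info(n))
E
```

```text
{'time_s': 0.0, 'joint_positions': array([ 5.67532037e+01,  3.02761029e+01,  8.21569879e+01, -9.16283431e-04,
        6.76885445e+01, -1.02282129e+01]), 'qvel': array([-0.02268921,  0.07040531,  0.11458543, -0.10194022,  0.04712531,
        0.09235741]), 'tau': array([ 2.11182356e-03, -4.40043569e+01, -1.76598179e+01,  6.34609186e-02,
        5.80586703e-02, -1.72870095e-04]), 'position': array([0.24397103, 0.57461849, 0.22159899]), 'tcp_rot': array([[-9.20380246e-01,  3.91022860e-01, -1.15151830e-03],
       [ 3.91024387e-01,  9.20378589e-01, -1.78355733e-03],
       [ 3.62421104e-04, -2.09182268e-03, -9.99997746e-01]]), 'force': array([ 0.02058918, -0.62245375, -0.00290216]), 'moment': array([ 0.01957209, -0.04065   ,  0.01942146]), 'grasp_force': 0.0, 'opening': 1.0044368041985072}
scene {'mtx': array([[452.25672666,   0.        , 315.16716424],
       [  0.        , 452.25672666, 198.30652729],
       [  0.        ,   0.        ,   1.        ]]), 'k1': -0.05445870204795165, 'cam_to_world': array([[ 0.30116011,  0.71426526, -0.63176556,  1.20111487],
       [ 0.95351385, -0.218151
[... 561 characters left out ...]
 -1.85752793e-01, -9.82579686e-01,
         1.25450637e+00],
       [ 0.00000000e+00,  0.00000000e+00,  0.00000000e+00,
         1.00000000e+00]])}
wrist {'mtx': array([[283.87051996,   0.        , 317.2708075 ],
       [  0.        , 283.87051996, 200.95659459],
       [  0.        ,   0.        ,   1.        ]]), 'k1': -0.02837340373926888, 'T_tool_cam': array([[-5.12562932e-05, -9.59496906e-01, -2.81719159e-01,
         7.84806158e-02],
       [ 9.99999587e-01,  2.06573044e-04, -8.85500544e-04,
        -2.03055045e-04],
       [ 9.07830617e-04, -2.81719088e-01,  9.59496499e-01,
        -1.61232323e-01],
       [ 0.00000000e+00,  0.00000000e+00,  0.00000000e+00,
         1.00000000e+00]])}
```

View pics/scene0.png

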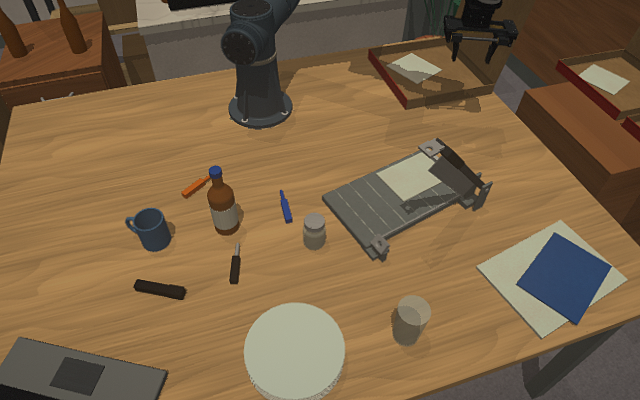

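View pics/top0.png

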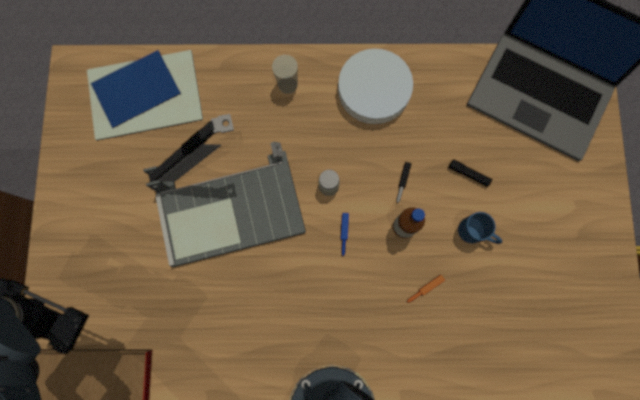

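Scene picture (scene / top pixels): candidates for the pin are the black handle with a steel shank (235,263)/(405,172), the black marker (160,290)/(470,173), the blue look-alike (286,207)/(345,234) and the orange one (196,186)/(426,288). I choose the first. The raised arm is at top (185,150), its lug at (225,123), the bracket at (277,152), and the jar at (328,183).

```bash
python3 - <<'E'
import cv2,numpy as np
t=cv2.imread("pics/top0.png");s=cv2.imread("pics/scene0.png")
def c(im,x,y,w,h,f): return cv2.resize(im[y:y+h,x:x+w],None,fx=f,fy=f,interpolation=cv2.INTER_CUBIC)
# top-left: top trimmer region; etc
A=c(t,140,105,160,120,2.5*1.0) #400x300
B=c(t,375,150,50,60*0+37,8) #400x296
B=cv2.copyMakeBorder(B,0,4,0,0,0)
C=c(s,320,135,200,150,2) #400x300
D=c(s,210,235,50,60,5) #250x300
E=c(s,360,230,30,60,5)
cv2.imwrite("pics/m.png",np.vstack([np.hstack([A,B]),np.hstack([C,D,E])]))
t2=cv2.resize(t[135:215,370:430],None,fx=7,fy=7,interpolation=cv2.INTER_CUBIC)
E
```

```text
(no output)
```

View pics/m.png

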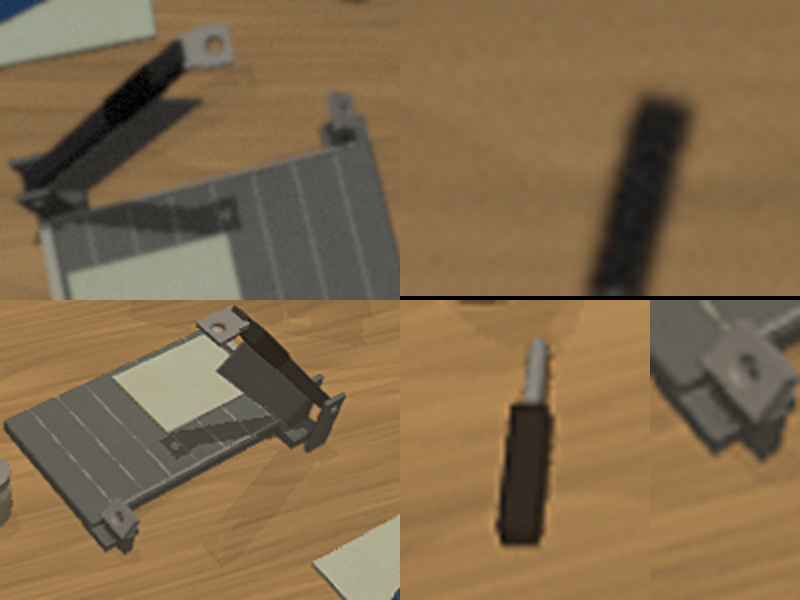

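```bash
cat > h.py <<'E'
from rig import *
import cv2,numpy as np
from scipy.spatial.transform import Rotation as R
def ray(n,u,v,M=None):
    i=camera_info(n);T=i.get("cam_to_world") if M is None else M
    p=cv2.undistortPoints(np.array([[[u,v]]],float),i["mtx"],np.array([i["k1"],0,0,0.]))[0,0]
    d=T[:3,:3]@[p[0],p[1],1];return T[:3,3],d
def onz(n,u,v,z,M=None):
    o,d=ray(n,u,v,M);return np.round(o+d*(z-o[2])/d[2],4)
def tri(a,b):
    (o,d),(p,e)=a,b;d=d/np.linalg.norm(d);e=e/np.linalg.norm(e)
    s=np.linalg.lstsq(np.c_[d,-e],p-o,rcond=None)[0];q,r=o+s[0]*d,p+s[1]*e
    return np.round((q+r)/2,4),np.linalg.norm(q-r)
def proj(n,P,M=None):
    i=camera_info(n);T=i.get("cam_to_world") if M is None else M
    c=np.linalg.inv(T)@np.r_[P,1];x,y=c[:2]/c[2];f=1+i["k1"]*(x*x+y*y)
    return (i["mtx"]@[x*f,y*f,1])[:2]
def wristM(s):
    T=np.eye(4);T[:3,:3]=s["tcp_rot"];T[:3,3]=s["position"];return T@camera_info("wrist")["T_tool_cam"]
def delta(s,P,Rt):
    "scaled row from measured state to target"
    A=s["tcp_rot"];return np.round(np.r_[A.T@(np.array(P)-s["position"])/.15,R.from_matrix(A.T@Rt).as_rotvec(True)/360],4)
E
python3 - <<'E'
from h import *
print("corners",onz("top",304,232,.022),onz("top",172,263,.022),onz("top",285.5,153.5,.022),onz("scene",323,198,.022),onz("scene",376,257,.022))
print("brk",onz("scene",380.2,243.6,.0534))
print("brk top",onz("top",276.8,146,.0534))
print("lug",tri(ray("scene",429,148.5),ray("top",225.2,123)))
print("pin tip",onz("scene",237.6,243,.009),onz("top",399,202,.009))
print("pin shoulder",onz("scene",237,255.8,.009)," back top", onz("top",408.1,162.1,.018), "back bottom",onz("scene",234,283.8,0))
print("jar",onz("scene",314.5,219.5,.085),onz("top",328.5,177,.085))
print("bottle",onz("scene",215.5,171,.205),onz("top",418,215,.205),"mug",onz("top",478,223,.085),"glass",onz("top",286,66,.1))
print("marker",onz("top",470,173,.012))
E
```

```text
corners [0.4403 0.07   0.022 ] [0.3603 0.4084 0.022 ] [0.6515 0.1211 0.022 ] [0.454  0.0683 0.022 ] [0.6685 0.13   0.022 ]
brk [0.6553 0.1423 0.0534]
brk top [0.6626 0.1415 0.0534]
lug (array([0.6325, 0.2238, 0.3104]), np.float64(0.0013439855238168753))
pin tip [ 0.5224 -0.1744  0.009 ] [ 0.5217 -0.1804  0.009 ]
pin shoulder [ 0.5593 -0.1832  0.009 ]  back top [ 0.6285 -0.2065  0.018 ] back bottom [ 0.6278 -0.2047  0.    ]
jar [0.5653 0.0092 0.085 ] [0.5715 0.0068 0.085 ]
bottle [ 0.4625 -0.1889  0.205 ] [ 0.4555 -0.1906  0.205 ] mug [ 0.4547 -0.3614  0.085 ] glass [0.8644 0.1167 0.1   ]
marker [ 0.5999 -0.3719  0.012 ]
```

```bash
cat > fit.py <<'E'
from h import *
from scipy.optimize import least_squares
def tr(p,q):
    c,s=np.cos(p[2]),np.sin(p[2]);return np.array([p[0]+c*q[0]-s*q[1],p[1]+s*q[0]+c*q[1],q[2]])
C,S=np.cos(np.radians(35)),np.sin(np.radians(35))
def lug(p):
    y,z=p[3]-.015*C-.16,.05+.015*S-.077;c,s=np.cos(p[4]),np.sin(p[4])
    return tr(p,(.105,.16+c*y+s*z,.077-s*y+c*z))
obs=[("top",304,232,lambda p:tr(p,(-.12,-.18,.022))),("top",172,263.5,lambda p:tr(p,(-.12,.18,.022))),("top",285.5,153.5,lambda p:tr(p,(.08,-.18,.022))),
("scene",323,198,lambda p:tr(p,(-.12,-.18,.022))),
("scene",380.2,243.6,lambda p:tr(p,(.105,p[3]-.006*C,.05+.006*S))),("scene",380.2,243.6,lambda p:tr(p,(.105,p[3]-.006*C,.05+.006*S))),
("scene",429,148.5,lug),("top",225.2,123,lug)]
f=lambda p:np.concatenate([proj(n,g(p))-[u,v] for n,u,v,g in obs])
r=least_squares(f,[.52,.2726,.245,-.155,.84],loss="soft_l1")
if __name__=="__main__":
    print(r.x,np.round(r.fun.reshape(-1,2),1));print("lug",lug(r.x),"lugdown",lug(np.r_[r.x[:4],0]),"brk",tr(r.x,(.105,r.x[3],.05)))
    print("clicked grip proj",proj("top",tr(r.x,(.105,.16,.077))))
E
python3 fit.py
```

```text
[ 0.51353785  0.2733312   0.25455246 -0.1584723   0.82711175] [[ 0.4 -0.9]
 [-3.6  2.7]
 [ 0.6  5.5]
 [-1.1 -3.1]
 [-0.1  0.4]
 [-0.1  0.4]
 [ 0.4  1.5]
 [-0.5 -0.7]]
lug [0.63466097 0.22480274 0.30797772] lugdown [0.6581537  0.13451445 0.05860365] brk [0.65505961 0.14640579 0.05      ]
clicked grip proj [152.00648295 176.6307785 ]
```

The crop confirms the choice: a black square handle with a steel shank at scene (235,263). The arm stands at about 0.83 rad. Now I plan the press.

```bash
cat >> h.py <<'E'
def Rt(p,a):
    c,s=np.cos(p[2]),np.sin(p[2]);Z=np.array([[c,-s,0],[s,c,0],[0,0,1]])
    a=np.radians(a);C,S=np.cos(a),np.sin(a)
    return Z@np.array([[0,1,0],[C,0,-S],[-S,0,-C]]).T.reshape(3,3) if 0 else Z@np.c_[[0,C,-S],[1,0,0],[0,-S,-C]]
E
python3 - <<'E'
from fit import *
s=telemetry.read_state();p=r.x
A=Rt(p,24);print(np.linalg.det(A))
def con(th,off,rr=.297):
    y,z=-rr,.009+off;c,q=np.cos(th),np.sin(th);return tr(p,(.105,.16+c*y+q*z,.077-q*y+c*z))
P=con(.83,.05);print(P,delta(s,P,A),"lift",delta(s,s["position"]+[0,0,.15],s["tcp_rot"]))
s2=dict(tcp_rot=A,position=P)
for th,o in((.83,.01),(.7,0),(.55,0),(.4,0),(.25,0),(.12,0),(0,0),(-.02,0)):print(th,delta(s2,con(th,o),A)[:3])
E
```

```text
0.9999999999999999
[0.61437376 0.30277145 0.33598329] [-2.9808 -0.7047 -0.7608  0.0302 -0.0618  0.1434] lift [ 3.0e-04 -1.7e-03 -1.0e+00  0.0e+00  0.0e+00  0.0e+00]
0.83 [-0.1066 -0.      0.2444]
0.7 [-0.2278  0.      0.5449]
0.55 [-0.2973  0.      0.8335]
0.4 [-0.323  -0.      1.1292]
0.25 [-0.3041 -0.      1.4255]
0.12 [-0.2521  0.      1.6775]
0 [-0.1754  0.      1.9024]
-0.02 [-0.16    0.      1.9389]
```

{"api": "carry_out", "payload": {
  "deltas": [
    [[0,0,-0.3,0,0,0,1],[0,0,-0.6,0,0,0,1],[-0.1,0,-0.9,0,0,0,1],[-0.35,-0.1,-1,0,0,0.02,1],[-0.6,-0.2,-1,0.005,-0.01,0.035,1],[-0.8,-0.2,-1,0.01,-0.02,0.05,1],[-1,-0.25,-1,0.015,-0.03,0.07,1],[-1,-0.3,-1,0.02,-0.04,0.09,1],[-1,-0.4,-1,0.025,-0.05,0.11,1],[-1,-0.5,-1,0.03,-0.06,0.13,1]]
  ]
}}

```text
time_s: 0.98
position: [0.3533, 0.4467, 0.3722]
tcp_rot: [[-0.37, 0.922, 0.117], [0.853, 0.386, -0.35], [-0.368, -0.03, -0.929]]
force: [0.7, 0.3, -0.4]
opening: 0.326
grasp_force: 0.0
```

```bash
cat > p1.py <<'E'
from fit import *
import sys
s=telemetry.read_state();p=r.x
A=Rt(p,24)
def con(th,off,rr=.297):
    y,z=-rr,.009+off;c,q=np.cos(th),np.sin(th);return tr(p,(.105,.16+c*y+q*z,.077-q*y+c*z))
print(s["time_s"],s["position"],s["force"],s["opening"],s["joint_positions"].round(0))
for th,o in((.83,.05),(.83,.01),(.7,0),(.55,0),(.4,0),(.25,0),(.12,0),(0,0),(-.02,0),(-.04,0)):print(th,delta(s,con(th,o),A))
E
python3 p1.py
```

```text
0.9833 [0.35329155 0.44667013 0.37220596] [ 0.65479564  0.32447727 -0.36435163] 0.3262369711756249 [ 50.  25.  70. -18.  96.  27.]
0.83 [-1.373   1.241   0.7634  0.0044 -0.0063  0.0227]
0.83 [-1.4876  1.2185  1.0032  0.0044 -0.0063  0.0227]
0.7 [-1.6187  1.1923  1.2982  0.0044 -0.0063  0.0227]
0.55 [-1.6983  1.1737  1.5836  0.0044 -0.0063  0.0227]
0.4 [-1.7347  1.1611  1.878   0.0044 -0.0063  0.0227]
0.25 [-1.7271  1.1549  2.1747  0.0044 -0.0063  0.0227]
0.12 [-1.6851  1.1546  2.4286  0.0044 -0.0063  0.0227]
0 [-1.6177  1.1587  2.6563  0.0044 -0.0063  0.0227]
-0.02 [-1.6039  1.1598  2.6934  0.0044 -0.0063  0.0227]
-0.04 [-1.5893  1.161   2.7303  0.0044 -0.0063  0.0227]
```

{"api": "carry_out", "payload": {
  "deltas": [
    [[-0.15,0.1,0,0.004,-0.006,0.02,1],[-0.3,0.3,0,0.004,-0.006,0.023,1],[-0.45,0.45,0,0.004,-0.006,0.023,1],[-0.6,0.6,0.1,0.004,-0.006,0.023,1],[-0.75,0.75,0.2,0.004,-0.006,0.023,1],[-0.9,0.9,0.3,0.004,-0.006,0.023,1],[-1,1,0.4,0.004,-0.006,0.023,1],[-1,1,0.45,0.004,-0.006,0.023,1],[-1,1,0.45,0.004,-0.006,0.023,1],[-1,1,0.45,0.004,-0.006,0.023,1]]
  ]
}}

```text
time_s: 1.82
position: [0.5545, 0.3551, 0.359]
tcp_rot: [[-0.236, 0.966, 0.103], [0.885, 0.257, -0.389], [-0.402, -0.001, -0.915]]
force: [0.3, 0.2, -0.1]
opening: 0.006
grasp_force: 0.0
```

```bash
python3 p1.py; python3 - <<'E'
from h import *
im=capture("scene");a=cv2.resize(im[60:260,300:540],None,fx=2,fy=2)
b=capture("top");b=cv2.resize(b[80:280,120:320],None,fx=2,fy=2)
cv2.imwrite("pics/a1.png",np.hstack([a[:,:400],b])[:,:,::-1])
E
```

```text
1.8167 [0.5544541  0.35508903 0.35899547] [ 0.30182963  0.16346927 -0.08632066] 0.005917305328315164 [ 33.  32.  61. -23.  95.  18.]
0.83 [-3.410e-01  2.965e-01  3.171e-01  2.000e-04 -8.000e-04  9.000e-04]
0.83 [-4.487e-01  2.956e-01  5.610e-01  2.000e-04 -8.000e-04  9.000e-04]
0.7 [-5.714e-01  2.946e-01  8.609e-01  2.000e-04 -8.000e-04  9.000e-04]
0.55 [-6.4230e-01  2.9390e-01  1.1492e+00  2.0000e-04 -8.0000e-04  9.0000e-04]
0.4 [-6.6930e-01  2.9330e-01  1.4448e+00  2.0000e-04 -8.0000e-04  9.0000e-04]
0.25 [-6.5190e-01  2.9310e-01  1.7411e+00  2.0000e-04 -8.0000e-04  9.0000e-04]
0.12 [-6.0110e-01  2.9300e-01  1.9934e+00  2.0000e-04 -8.0000e-04  9.0000e-04]
0 [-5.2550e-01  2.9310e-01  2.2186e+00  2.0000e-04 -8.0000e-04  9.0000e-04]
-0.02 [-5.1030e-01  2.9320e-01  2.2552e+00  2.0000e-04 -8.0000e-04  9.0000e-04]
-0.04 [-4.9440e-01  2.9320e-01  2.2915e+00  2.0000e-04 -8.0000e-04  9.0000e-04]
```

View pics/a1.png

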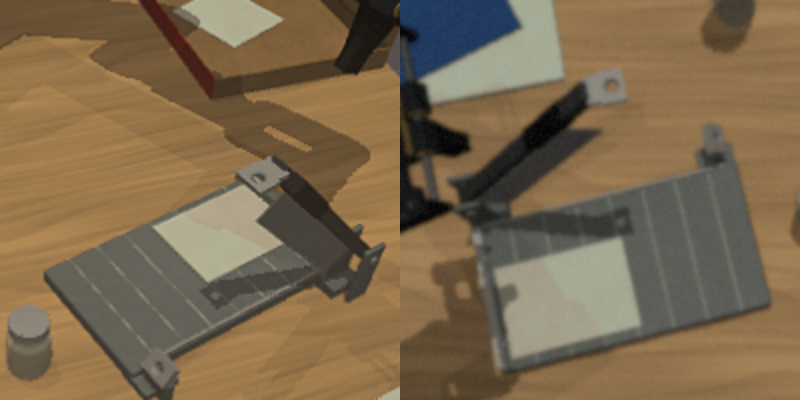

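The arm is still up (lug at top px (225,122)) and the closed gripper is waiting beside the hinge. Now I press along the arc.

{"api": "carry_out", "payload": {
  "deltas": [
    [[-0.15,0.15,0.1,0,0,0,1],[-0.3,0.29,0.2,0,0,0,1],[-0.34,0.295,0.32,0,0,0,1],[-0.4,0.295,0.45,0,0,0,1],[-0.45,0.295,0.55,0,0,0,1],[-0.49,0.295,0.65,0,0,0,1],[-0.53,0.295,0.75,0,0,0,1],[-0.57,0.295,0.85,0,0,0,1],[-0.6,0.295,0.95,0,0,0,1],[-0.61,0.295,1,0,0,0,1]]
  ]
}}

```text
time_s: 2.75
position: [0.6346, 0.2276, 0.2594]
tcp_rot: [[-0.236, 0.966, 0.105], [0.884, 0.258, -0.389], [-0.403, 0.001, -0.915]]
force: [0.2, -0.1, 1.7]
opening: 0.003
grasp_force: 0.6
```

```bash
python3 p1.py
```

```text
2.75 [0.63455144 0.22755297 0.25941917] [ 0.1722213  -0.09486173  1.69320504] 0.00271666050521043 [ 21.  35.  70. -24.  78.  12.]
0.83 [ 2.698e-01  4.000e-04 -6.762e-01  6.000e-04 -7.000e-04  9.000e-04]
0.83 [ 0.1621 -0.0012 -0.4323  0.0006 -0.0007  0.0009]
0.7 [ 0.0395 -0.0032 -0.1324  0.0006 -0.0007  0.0009]
0.55 [-0.0313 -0.0047  0.1559  0.0006 -0.0007  0.0009]
0.4 [-0.0583 -0.0061  0.4515  0.0006 -0.0007  0.0009]
0.25 [-4.080e-02 -7.100e-03  7.478e-01  6.000e-04 -7.000e-04  9.000e-04]
0.12 [ 1.0100e-02 -7.9000e-03  1.0001e+00  6.0000e-04 -7.0000e-04  9.0000e-04]
0 [ 8.5700e-02 -8.3000e-03  1.2253e+00  6.0000e-04 -7.0000e-04  9.0000e-04]
-0.02 [ 1.0090e-01 -8.4000e-03  1.2619e+00  6.0000e-04 -7.0000e-04  9.0000e-04]
-0.04 [ 1.1690e-01 -8.4000e-03  1.2981e+00  6.0000e-04 -7.0000e-04  9.0000e-04]
```

Contact (1.7 N). I continue down.

{"api": "carry_out", "payload": {
  "deltas": [
    [[-0.03,0,0.1,0,0,0,1],[-0.04,0,0.2,0,0,0,1],[-0.05,0,0.3,0,0,0,1],[-0.055,0,0.4,0,0,0,1],[-0.055,0,0.5,0,0,0,1],[-0.05,0,0.6,0,0,0,1],[-0.045,0,0.7,0,0,0,1],[-0.03,0,0.8,0,0,0,1],[-0.01,0,0.9,0,0,0,1],[0.01,0,1,0,0,0,1]]
  ]
}}

```text
time_s: 3.58
position: [0.651, 0.1718, 0.1222]
tcp_rot: [[-0.236, 0.966, 0.108], [0.885, 0.259, -0.388], [-0.402, 0.004, -0.916]]
force: [-0.7, -0.4, 1.0]
opening: 0.009
grasp_force: 0.4
```

```bash
python3 p1.py
```

```text
3.5833 [0.6510424  0.17184652 0.12220751] [-0.73845437 -0.35881313  0.95087599] 0.008544441880411991 [ 16.  43.  79. -27.  61.  15.]
0.83 [ 2.5660e-01 -4.5000e-03 -1.6694e+00  1.0000e-03 -8.0000e-04  8.0000e-04]
0.83 [ 1.4880e-01 -6.7000e-03 -1.4255e+00  1.0000e-03 -8.0000e-04  8.0000e-04]
0.7 [ 2.6100e-02 -9.3000e-03 -1.1257e+00  1.0000e-03 -8.0000e-04  8.0000e-04]
0.55 [-4.490e-02 -1.160e-02 -8.374e-01  1.000e-03 -8.000e-04  8.000e-04]
0.4 [-0.072  -0.0136 -0.5418  0.001  -0.0008  0.0008]
0.25 [-0.0546 -0.0155 -0.2455  0.001  -0.0008  0.0008]
0.12 [-0.0038 -0.0169  0.0068  0.001  -0.0008  0.0008]
0 [ 0.0718 -0.0179  0.232   0.001  -0.0008  0.0008]
-0.02 [ 0.087  -0.0181  0.2686  0.001  -0.0008  0.0008]
-0.04 [ 0.1029 -0.0182  0.3049  0.001  -0.0008  0.0008]
```

{"api": "carry_out", "payload": {
  "deltas": [
    [[0.02,-0.01,0.07,0,0,0,1],[0.04,-0.01,0.13,0,0,0,1],[0.055,-0.015,0.18,0,0,0,1],[0.065,-0.015,0.21,0,0,0,1],[0.072,-0.015,0.23,0,0,0,1],[0.075,-0.015,0.24,0,0,0,1],[0.08,-0.015,0.25,0,0,0,1],[0.08,-0.015,0.25,0,0,0,1],[0.08,-0.015,0.25,0,0,0,1],[0.08,-0.015,0.25,0,0,0,1]]
  ]
}}

```text
time_s: 4.42
position: [0.6497, 0.1671, 0.0892]
tcp_rot: [[-0.234, 0.966, 0.108], [0.884, 0.257, -0.391], [-0.405, 0.004, -0.914]]
force: [-9.2, 5.0, 26.3]
opening: 0.003
grasp_force: 13.1
```

```bash
python3 p1.py | (head -1;tail -3)
```

```text
4.4167 [0.64966787 0.16710674 0.08916632] [-9.19747233  5.0140797  26.25603858] 0.002766082128804724 [ 16.  45.  80. -29.  58.  17.]
```

26 N at the stop, so the arm is down. I retreat and look.

{"api": "carry_out", "payload": {
  "deltas": [
    [[0,0,-0.1,0,0,0,1],[0,0,-0.3,0,0,0,1],[0,0,-0.5,0,0,0,0.5],[0,0,-0.75,0,0,0,-1],[0,0,-0.95,0,0,0,-1],[-0.2,0,-0.95,0,0,0,-1],[-0.4,0,-0.95,0,0.01,0,-1],[-0.6,0,-0.95,0,0.02,0,-1],[-0.8,0,-1,0,0.04,0,-1],[-1,0,-1,0,0.06,0,-1]]
  ]
}}

```text
time_s: 5.25
position: [0.6697, 0.093, 0.2832]
tcp_rot: [[-0.261, 0.965, 0.015], [0.965, 0.262, -0.03], [-0.033, 0.007, -0.999]]
force: [0.7, -0.2, -0.6]
opening: 0.525
grasp_force: 0.0
```

```bash
cat > p2.py <<'E'
from h import *
s=telemetry.read_state()
h=np.radians(165.2);x=np.array([np.cos(h),np.sin(h),0]);A=np.c_[x,np.cross([0,0,-1],x),[0,0,-1]]
G=np.array([.5942,-.1965,0])-.005*x
print(s["time_s"],s["position"],s["joint_positions"].round(0),s["opening"])
for z in(.2,.06,.004):print(z,delta(s,G+[0,0,z],A))
E
python3 p2.py
python3 - <<'E'
from h import *
s=telemetry.read_state();M=wristM(s)
w=capture("wrist");a=capture("scene");a=cv2.resize(a[150:280,320:520],(400,260),interpolation=cv2.INTER_CUBIC)
cv2.imwrite("pics/b.png",np.vstack([np.hstack([a,np.zeros((260,240,3),np.uint8)]),w[:330]])[:,:,::-1])
np.save("M1.npy",M)
E
```

```text
5.25 [0.66966297 0.09296272 0.28318782] [ -1.  31.  71.  -2.  78. -16.] 0.5247981430340698
0.2 [-1.7282 -0.9656  0.6059 -0.0018  0.0054 -0.1667]
0.06 [-1.6971 -0.9719  1.5387 -0.0018  0.0054 -0.1667]
0.004 [-1.6847e+00 -9.7450e-01  1.9118e+00 -1.8000e-03  5.4000e-03 -1.6670e-01]
```

View pics/b.png

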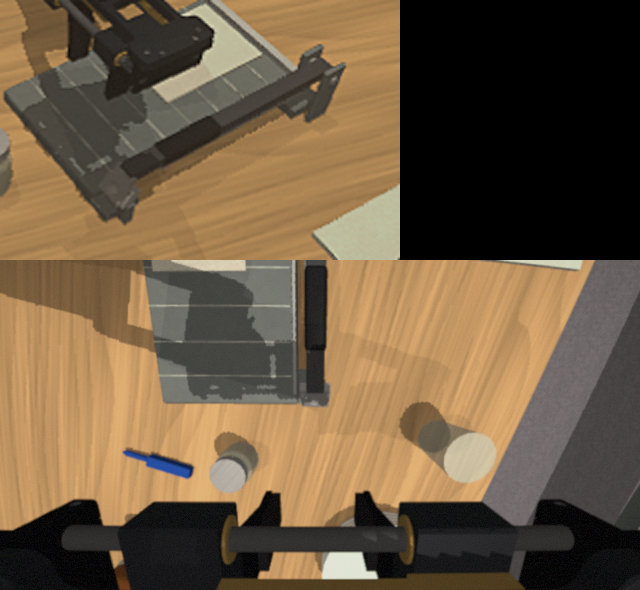

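The arm is down onto the bracket: the lug is at wrist px (315,133) and scene px (378,245), with the jar, blue look-alike and glass clear of it. Next, the pin.

{"api": "carry_out", "payload": {
  "deltas": [
    [[-0.15,-0.05,0,0,0,-0.015,-1],[-0.35,-0.15,0,0,0,-0.03,-1],[-0.55,-0.3,0,0,0,-0.05,-1],[-0.75,-0.45,0,0,0,-0.065,-1],[-0.9,-0.6,0.1,0,0,-0.085,-1],[-1,-0.7,0.15,0,0.005,-0.1,-1],[-1,-0.8,0.15,0,0.005,-0.12,-1],[-1,-0.9,0.15,0,0.005,-0.14,-1],[-1,-0.96,0.15,-0.002,0.005,-0.155,-1],[-1,-0.96,0.15,-0.002,0.005,-0.167,-1]]
  ]
}}

```text
time_s: 6.18
position: [0.5664, -0.0917, 0.2631]
tcp_rot: [[-0.967, 0.255, -0.004], [0.255, 0.967, -0.007], [0.002, -0.008, -1.0]]
force: [-0.7, 0.3, 0.1]
opening: 1.001
grasp_force: 0.0
```

```bash
python3 p2.py
```

```text
6.1833 [ 0.5663813  -0.09166575  0.26305231] [-20.  24.  87.  -0.  70. -95.] 1.0013866106511498
0.2 [-3.917e-01 -6.251e-01  4.246e-01 -1.300e-03 -3.000e-04  0.000e+00]
0.06 [-3.9340e-01 -6.1770e-01  1.3579e+00 -1.3000e-03 -3.0000e-04  0.0000e+00]
0.004 [-3.9410e-01 -6.1470e-01  1.7313e+00 -1.3000e-03 -3.0000e-04  0.0000e+00]
```

{"api": "carry_out", "payload": {
  "deltas": [
    [[-0.1,-0.15,0,0,0,0,-1],[-0.2,-0.35,0.05,0,0,0,-1],[-0.3,-0.5,0.1,0,0,0,-1],[-0.39,-0.62,0.2,0,0,0,-1],[-0.39,-0.62,0.35,-0.001,0,0,-1],[-0.39,-0.62,0.55,-0.001,0,0,-1],[-0.39,-0.62,0.75,-0.001,0,0,-1],[-0.39,-0.62,0.85,-0.001,0,0,-1],[-0.39,-0.62,0.85,-0.001,0,0,-1],[-0.39,-0.62,0.85,-0.001,0,0,-1]]
  ]
}}

```text
time_s: 7.02
position: [0.6008, -0.1967, 0.1357]
tcp_rot: [[-0.966, 0.258, -0.002], [0.258, 0.966, -0.0], [0.001, -0.001, -1.0]]
force: [0.5, -0.6, 0.3]
opening: 1.0
grasp_force: 0.0
```

```bash
python3 p2.py
python3 - <<'E'
from h import *
s=telemetry.read_state();M=wristM(s);np.save("M2.npy",M)
w=capture("wrist")[:,:,::-1];cv2.imwrite("pics/w2.png",w)
print("pred tip",proj("wrist",[.522,-.177,.009],M),"back",proj("wrist",[.628,-.2055,.009],M))
o=cv2.imread("pics/b.png")[260:];sc=capture("scene")[:,:,::-1];cv2.imwrite("pics/s2.png",sc)
c=lambda im,x,y,w,h,f:cv2.resize(np.ascontiguousarray(im[y:y+h,x:x+w]),None,fx=f,fy=f,interpolation=cv2.INTER_CUBIC)
cv2.imwrite("pics/c.png",np.vstack([np.hstack([c(o,290,110,50,35,8),c(sc,360,225,50,35,8)]),np.hstack([c(w,250,180,160,80,5)])]))
E
```

```text
7.0167 [ 0.60078939 -0.1967231   0.13565871] [ -28.   37.   85.   -0.   58. -103.] 0.9996807683887641
0.2 [ 1.010e-02 -1.010e-02 -4.289e-01 -1.000e-04 -2.000e-04 -4.000e-04]
0.06 [ 8.800e-03 -9.400e-03  5.044e-01 -1.000e-04 -2.000e-04 -4.000e-04]
0.004 [ 8.300e-03 -9.100e-03  8.777e-01 -1.000e-04 -2.000e-04 -4.000e-04]
pred tip [316.37980927 115.14731581] back [316.2896592  221.17607465]
```

View pics/w2.png

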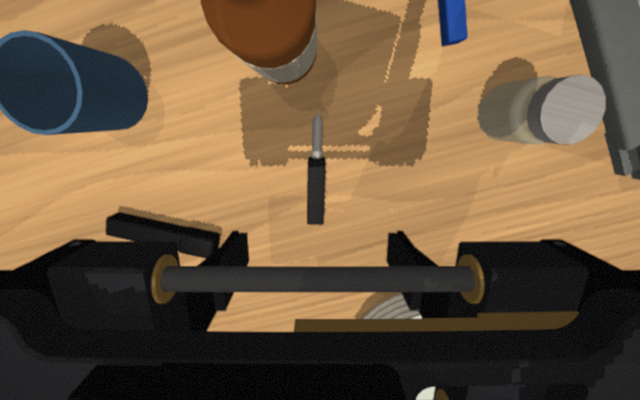

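View pics/c.png

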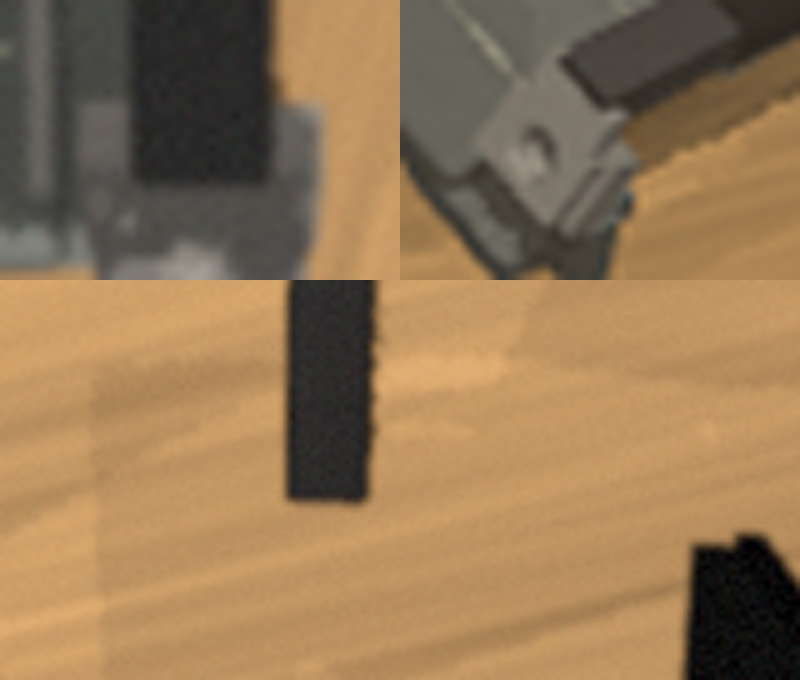

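The wrist view confirms the pin: tip (317,115), shoulder (317,157), back (316,223), in line with the finger centre (317). The marker's end at (218,240) is outside the fingers. I descend and grip.

{"api": "carry_out", "payload": {
  "deltas": [
    [[0,0,0.2,0,0,0,-1],[0,0,0.4,0,0,0,-1],[0,0,0.6,0,0,0,-1],[0,0,0.75,0,0,0,-1],[0,0,0.83,0,0,0,-1],[0,0,0.87,0,0,0,-1],[0,0,0.88,0,0,0,0],[0,0,0.88,0,0,0,1],[0,0,0.88,0,0,0,1],[0,0,0.88,0,0,0,1]]
  ]
}}

```text
time_s: 7.95
position: [0.6024, -0.1978, 0.006]
tcp_rot: [[-0.966, 0.258, 0.003], [0.258, 0.966, -0.002], [-0.004, -0.001, -1.0]]
force: [0.0, -0.8, 0.8]
opening: 0.777
grasp_force: 0.0
```

{"api": "carry_out", "payload": {
  "deltas": [
    [[0,0,0,0,0,0,1],[0,0,0,0,0,0,1],[0,0,0,0,0,0,1],[0,0,0,0,0,0,1],[0,0,0,0,0,0,1],[0,0,0,0,0,0,1],[0,0,0,0,0,0,1],[0,0,0,0,0,0,1],[0,0,0,0,0,0,1],[0,0,0,0,0,0,1]]
  ]
}}

```text
time_s: 8.78
position: [0.6012, -0.1973, 0.0042]
tcp_rot: [[-0.966, 0.258, 0.0], [0.258, 0.966, -0.001], [-0.0, -0.001, -1.0]]
force: [-0.4, 0.0, 0.3]
opening: 0.202
grasp_force: 30.0
```

```bash
cat >fit2.py <<'E'
import fit
from fit import *
M1=np.load("M1.npy")
D=lambda p:np.r_[p[:4],0]
obs2=[("scene",377.4,244.1,lambda p:lug(D(p)))]
def f2(p):
    return np.concatenate([f(p),proj("scene",lug(D(p)))-[377.4,244.1],.5*(proj("wrist",tr(p,(.105,-.16,.086)),M1)-[315.3,132.9]),.5*(proj("wrist",tr(p,(.105,.0,.086)),M1)-[316.5,1])*[1,0]])
r2=least_squares(f2,r.x,loss="soft_l1")
if __name__=="__main__":
    print(r2.x,np.round(r2.fun.reshape(-1,2),1));print("lugdown",lug(D(r2.x)),"onz scene",onz("scene",377.4,244.1,.0586))
E
python3 fit2.py;python3 p2.py|head -1
```

```text
[ 0.51251134  0.27275862  0.25765646 -0.15874908  0.82862512] [[ 0.7 -0.8]
 [-3.3  3.3]
 [ 0.7  5.7]
 [-1.4 -3.1]
 [-0.3  0.3]
 [-0.3  0.3]
 [ 0.2  1. ]
 [-0.6 -0.4]
 [ 0.2 -0.2]
 [ 0.6 -0.3]
 [ 0.5 -0. ]]
lugdown [0.65762792 0.13412378 0.05860365] onz scene [0.658  0.1334 0.0586]
8.7833 [ 0.60117439 -0.19726121  0.00420016] [ -28.   48.   89.   -0.   44. -103.] 0.20241525410667544
```

```bash
cat >p3.py <<'E'
from fit2 import *
import sys
p=r2.x.copy();s=telemetry.read_state()
tip=np.array([.0818,0,-.0048])
A=Rt(p,35);L=lug(D(p))
ax=-A[:,0]  # outward
def P(u,dx=0,dv=0): return L+ax*u+A[:,1]*dx-A[:,2]*dv-A@tip
if __name__=="__main__":
    print(s["time_s"],s["position"],s["force"].round(1),s["opening"],s["joint_positions"].round(0))
    t=s["position"]+s["tcp_rot"]@tip;print("tip rel lug (A frame x,y,z mm)",(A.T@(t-L)*1e3).round(1))
    for u in map(float,sys.argv[1:]):print(u,P(u).round(3),delta(s,P(u),A))
E
python3 p3.py .12 .03
```

```text
8.7833 [ 0.60117439 -0.19726121  0.00420016] [-0.4  0.   0.3] 0.20241525410667544 [ -28.   48.   89.   -0.   44. -103.]
tip rel lug (A frame x,y,z mm) [-189.  -210.1  192.9]
0.12 [ 0.7   -0.028  0.17 ] [-0.3492  1.2577 -1.1089  0.051  -0.0879  0.162 ]
0.03 [0.682 0.043 0.119] [-0.1054  1.6848 -0.7652  0.051  -0.0879  0.162 ]
```

{"api": "carry_out", "payload": {
  "deltas": [
    [[0,0,-0.1,0,0,0,1],[0,0,-0.3,0,0,0,1],[0,0,-0.5,0,0,0,1],[0,0,-0.7,0,0,0,1],[0,0,-0.9,0,0,0,1],[0,0.1,-1,0,0,0.005,1],[0,0.25,-1,0,0,0.02,1],[0,0.45,-1,0,0,0.035,1],[0,0.65,-1,0,0,0.05,1],[0,0.8,-1,0,0,0.06,1]]
  ]
}}

```text
time_s: 9.62
position: [0.6321, -0.079, 0.1543]
tcp_rot: [[-0.801, 0.599, 0.0], [0.599, 0.801, -0.0], [-0.0, 0.0, -1.0]]
force: [0.1, -0.7, -0.1]
opening: 0.203
grasp_force: 30.0
```

```bash
python3 p3.py .12 .03
```

```text
9.6167 [ 0.63214023 -0.07901097  0.15434737] [ 0.1 -0.7 -0.1] 0.20256309676421858 [-17.  36.  84.   0.  60. -70.]
tip rel lug (A frame x,y,z mm) [-168.7 -129.8   -4.6]
0.12 [ 0.7   -0.028  0.17 ] [-0.1626  0.543  -0.107   0.0326 -0.0935  0.1034]
0.03 [0.682 0.043 0.119] [ 0.2224  0.8486  0.2371  0.0326 -0.0935  0.1034]
```

{"api": "carry_out", "payload": {
  "deltas": [
    [[-0.05,0.1,-0.1,0.004,-0.008,0.012,1],[-0.1,0.2,-0.15,0.008,-0.02,0.025,1],[-0.15,0.3,-0.15,0.012,-0.03,0.037,1],[-0.16,0.4,-0.15,0.016,-0.042,0.05,1],[-0.16,0.5,-0.15,0.02,-0.055,0.062,1],[-0.16,0.54,-0.15,0.024,-0.065,0.075,1],[-0.16,0.54,-0.13,0.028,-0.078,0.088,1],[-0.16,0.54,-0.11,0.0326,-0.0935,0.1034,1],[-0.16,0.54,-0.11,0.0326,-0.0935,0.1034,1],[-0.16,0.54,-0.11,0.0326,-0.0935,0.1034,1]]
  ]
}}

```text
time_s: 10.45
position: [0.6986, -0.0283, 0.1686]
tcp_rot: [[-0.216, 0.965, 0.147], [0.79, 0.261, -0.554], [-0.573, -0.003, -0.819]]
force: [0.1, -0.1, -0.6]
opening: 0.199
grasp_force: 30.0
```

```bash
python3 p3.py .12 .06 .02
```

```text
10.45 [ 0.69860076 -0.02831176  0.16861201] [ 0.1 -0.1 -0.6] 0.19914568453108963 [  3.  41.  81. -41.  58.  10.]
tip rel lug (A frame x,y,z mm) [-118.5   -2.4    1.2]
0.12 [ 0.7   -0.028  0.17 ] [-0.01    0.0117 -0.0078  0.0002 -0.      0.0011]
0.06 [0.688 0.019 0.136] [ 3.90e-01  1.46e-02 -7.70e-03  2.00e-04 -0.00e+00  1.10e-03]
0.02 [0.68  0.051 0.113] [ 6.567e-01  1.660e-02 -7.700e-03  2.000e-04 -0.000e+00  1.100e-03]
```

Reachable. Go to 20 mm before the eye.

{"api": "carry_out", "payload": {
  "deltas": [
    [[0.1,0.01,-0.008,0,0,0.001,1],[0.2,0.012,-0.008,0,0,0.001,1],[0.3,0.014,-0.008,0,0,0.001,1],[0.4,0.015,-0.008,0,0,0.001,1],[0.5,0.016,-0.008,0,0,0.001,1],[0.57,0.016,-0.008,0,0,0.001,1],[0.62,0.017,-0.008,0,0,0.001,1],[0.656,0.017,-0.008,0,0,0.001,1],[0.656,0.017,-0.008,0,0,0.001,1],[0.656,0.017,-0.008,0,0,0.001,1]]
  ]
}}

```text
time_s: 11.28
position: [0.6813, 0.0486, 0.1153]
tcp_rot: [[-0.206, 0.967, 0.149], [0.792, 0.254, -0.555], [-0.575, 0.004, -0.818]]
force: [1.2, 0.6, 0.5]
opening: 0.202
grasp_force: 30.0
```

```bash
python3 p3.py .02 -.005
python3 - <<'E'
from p3 import *
c=lambda im,x,y,w,h,f:cv2.resize(np.ascontiguousarray(im[y:y+h,x:x+w,::-1]),None,fx=f,fy=f,interpolation=cv2.INTER_CUBIC)
a=capture("scene");b=capture("wrist");t=capture("top")
tp=s["position"]+s["tcp_rot"]@tip;M=wristM(s)
for n,m in(("scene",None),("top",None),("wrist",M)):print(n,"tip",proj(n,tp,m),"lug",proj(n,L,m),"should",proj(n,tp-.042*s["tcp_rot"][:,0],m))
cv2.imwrite("pics/d.png",np.vstack([np.hstack([c(a,345,220,50,35,8),c(t,260,130,50,35,8)]),c(b,238,100,160,60,5)]))
E
```

```text
11.2833 [0.68134296 0.04864057 0.11533066] [1.2 0.6 0.5] 0.20184318922278904 [  9.  45.  81. -42.  58.  19.]
tip rel lug (A frame x,y,z mm) [-23.4   1.4  -0.3]
0.02 [0.68  0.051 0.113] [ 0.0226 -0.0077  0.0025  0.0004  0.0002 -0.0005]
-0.005 [0.674 0.071 0.099] [ 0.1893 -0.0082  0.0023  0.0004  0.0002 -0.0005]
scene tip [372.05697332 244.38140109] lug [377.61277049 243.91002291] should [360.7763512  244.61357476]
top tip [285.94016678 143.34679477] lug [279.39828279 147.23435858] should [298.38230348 137.13663595]
wrist tip [319.13343906 110.90299783] lug [316.40062583  62.91769222] should [318.94995649 188.17204352]
```

View pics/d.png

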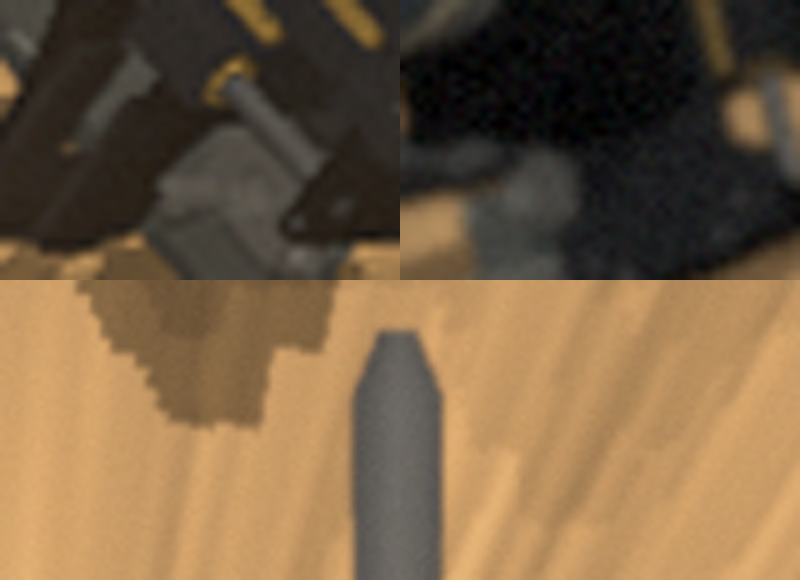

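The tip is at wrist px (317.8,110.4), about 0.7 mm to the -y side of the tool; the scene crop shows the fingers in front of the lug. One look at the lug relative to the pin in the wrist view.

```bash
sed -i 's/tip=np.array(\[.0818,0,/tip=np.array([.0818,-.0006,/' p3.py; python3 - <<'E'
from p3 import *
b=capture("wrist");M=wristM(s);cv2.imwrite("pics/w3.png",b[:,:,::-1])
cv2.imwrite("pics/e.png",cv2.resize(np.ascontiguousarray(b[0:120,238:398,::-1]),None,fx=5,fy=5,interpolation=cv2.INTER_CUBIC))
q=lambda x,y,z:proj("wrist",tr(p,(x,y,z)),M).round(1)
print("arm end top L/R",q(.094,-.16,.086),q(.116,-.16,.086),"grip end",q(.092,-.11,.088),q(.118,-.11,.088),"slab corner",q(.08,-.18,.022))
print("lug outer edges at hole",proj("wrist",L-.018*A[:,1],M),proj("wrist",L+.018*A[:,1],M))
E
```

```text
arm end top L/R [289.4  66.2] [342.3  66. ] grip end [ 268.7 -103.6] [ 361.1 -103.9] slab corner [275.3  48.5]
lug outer edges at hole [280.50727166  61.81631279] [351.44245789  61.57059914]
```

View pics/e.png

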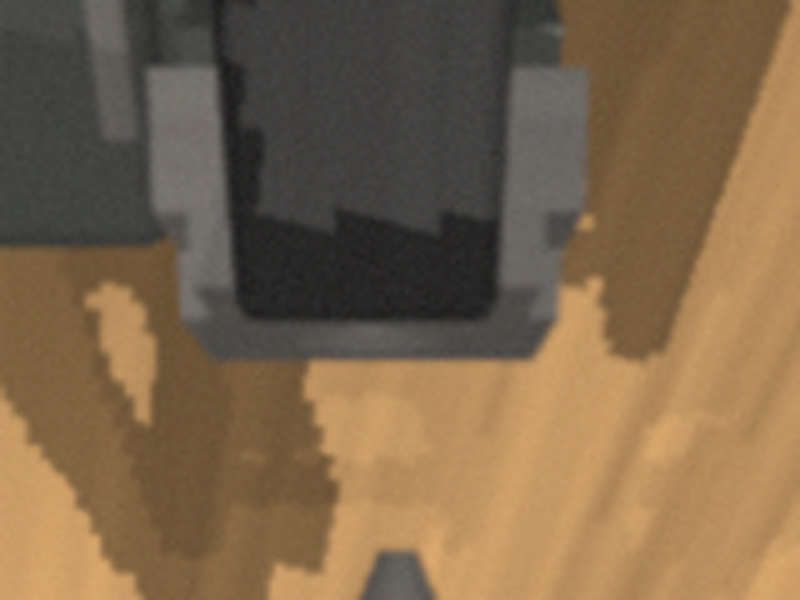

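Wrist crop: the arm end is centred at px 311.5 (predicted 315.9), so the lug is about 1.8 mm to the tool's -y side, and the tip is at 317.8. I correct for this and enter.

```bash
sed -i 's/^ax=/L=L-.0018*A[:,1]+.0008*tr(np.r_[0,0,p[2:]],(0,1,0));ax=/' p3.py; python3 p3.py .02 -.004 -.015 -.03
```

```text
11.4833 [0.68150753 0.0482148  0.11572988] [-0.1  0.5 -0.6] 0.20426546746753957 [  9.  45.  81. -42.  58.  20.]
tip rel lug (A frame x,y,z mm) [-24.6   2.7   0.1]
0.02 [0.678 0.051 0.113] [ 0.031  -0.0161 -0.0001  0.0004  0.0002 -0.0007]
-0.004 [0.673 0.07  0.099] [ 0.191  -0.0168 -0.0003  0.0004  0.0002 -0.0007]
-0.015 [0.671 0.079 0.093] [ 2.643e-01 -1.710e-02 -4.000e-04  4.000e-04  2.000e-04 -7.000e-04]
-0.03 [0.668 0.091 0.084] [ 3.643e-01 -1.750e-02 -5.000e-04  4.000e-04  2.000e-04 -7.000e-04]
```

{"api": "carry_out", "payload": {
  "deltas": [
    [[0.02,-0.017,0,0,0,-0.001,1],[0.05,-0.017,0,0,0,-0.001,1],[0.08,-0.017,0,0,0,-0.001,1],[0.11,-0.017,0,0,0,-0.001,1],[0.14,-0.017,0,0,0,-0.001,1],[0.16,-0.017,0,0,0,-0.001,1],[0.18,-0.017,0,0,0,-0.001,1],[0.19,-0.017,0,0,0,-0.001,1],[0.2,-0.017,0,0,0,-0.001,1],[0.2,-0.017,0,0,0,-0.001,1]]
  ]
}}

```text
time_s: 12.32
position: [0.6727, 0.0718, 0.0976]
tcp_rot: [[-0.212, 0.966, 0.149], [0.791, 0.259, -0.555], [-0.574, 0.0, -0.819]]
force: [1.0, -1.8, -1.6]
opening: 0.202
grasp_force: 30.0
```

```bash
python3 p3.py -.012 -.025 -.042
```

```text
12.3167 [0.67266735 0.07183802 0.09764786] [ 1.  -1.8 -1.6] 0.2022230330820383 [ 12.  46.  82. -43.  58.  22.]
tip rel lug (A frame x,y,z mm) [ 6.3 -0.4  0.5]
-0.012 [0.672 0.077 0.095] [ 0.0382  0.001  -0.0028  0.0004  0.0002  0.0005]
-0.025 [0.669 0.087 0.087] [ 0.1248  0.0013 -0.0029  0.0004  0.0002  0.0005]
-0.042 [0.665 0.1   0.078] [ 2.382e-01  1.600e-03 -3.000e-03  4.000e-04  2.000e-04  5.000e-04]
```

Tip 6 mm inside the eye with only about 2 N. I continue.

{"api": "carry_out", "payload": {
  "deltas": [
    [[0.015,0.001,-0.001,0,0,0,1],[0.03,0.001,-0.002,0,0,0,1],[0.045,0.001,-0.003,0,0,0,1],[0.06,0.001,-0.003,0,0,0,1],[0.075,0.001,-0.003,0,0,0,1],[0.09,0.001,-0.003,0,0,0,1],[0.1,0.001,-0.003,0,0,0,1],[0.11,0.001,-0.003,0,0,0,1],[0.12,0.001,-0.003,0,0,0,1],[0.12,0.001,-0.003,0,0,0,1]]
  ]
}}

```text
time_s: 13.15
position: [0.669, 0.086, 0.0877]
tcp_rot: [[-0.212, 0.966, 0.149], [0.79, 0.259, -0.555], [-0.575, -0.0, -0.818]]
force: [3.4, -4.6, -3.5]
opening: 0.202
grasp_force: 30.0
```

```bash
python3 p3.py -.03 -.042
```

```text
13.15 [0.66898669 0.08599069 0.08773818] [ 3.4 -4.6 -3.5] 0.20244191788054086 [ 13.  47.  82. -43.  58.  24.]
tip rel lug (A frame x,y,z mm) [23.9 -0.4  0.3]
-0.03 [0.668 0.091 0.084] [ 0.0404  0.0007 -0.0011  0.0004  0.0003  0.0006]
-0.042 [0.665 0.1   0.078] [ 0.1204  0.001  -0.0012  0.0004  0.0003  0.0006]
```

{"api": "carry_out", "payload": {
  "deltas": [
    [[0.015,0,0,0,0,0,1],[0.03,0,0,0,0,0,1],[0.045,0,0,0,0,0,1],[0.06,0,0,0,0,0,1],[0.075,0,0,0,0,0,1],[0.09,0,0,0,0,0,1],[0.1,0,0,0,0,0,1],[0.11,0,0,0,0,0,1],[0.115,0,0,0,0,0,1],[0.12,0,0,0,0,0,1]]
  ]
}}

```text
time_s: 13.98
position: [0.666, 0.0973, 0.0794]
tcp_rot: [[-0.211, 0.966, 0.149], [0.787, 0.258, -0.561], [-0.58, -0.001, -0.815]]
force: [3.6, -13.1, 1.8]
opening: 0.2
grasp_force: 30.0
```

```bash
python3 p3.py -.042 -.046
```

```text
13.9833 [0.66601464 0.09728908 0.07944706] [  3.6 -13.1   1.8] 0.1999373511096586 [ 14.  48.  81. -43.  58.  25.]
tip rel lug (A frame x,y,z mm) [38.3 -0.4  0.9]
-0.042 [0.665 0.1   0.078] [ 0.0249  0.0006 -0.0018  0.0002  0.0013  0.0006]
-0.046 [0.664 0.104 0.075] [ 0.0516  0.0007 -0.002   0.0002  0.0013  0.0006]
```

{"api": "carry_out", "payload": {
  "deltas": [
    [[0.005,0,0,0,0,0,1],[0.01,0,0,0,0,0,1],[0.015,0,0,0,0,0,1],[0.02,0,0,0,0,0,1],[0.025,0,0,0,0,0,1],[0.03,0,0,0,0,0,1],[0.03,0,0,0,0,0,1],[0.03,0,0,0,0,0,1],[0.03,0,0,0,0,0,1],[0.03,0,0,0,0,0,1]]
  ]
}}

```text
time_s: 14.82
position: [0.666, 0.0975, 0.0795]
tcp_rot: [[-0.21, 0.966, 0.149], [0.783, 0.257, -0.566], [-0.585, -0.002, -0.811]]
force: [4.7, -18.8, 6.4]
opening: 0.202
grasp_force: 30.0
```

```bash
python3 p3.py -.042 -.046
```

```text
14.8167 [0.66596267 0.09745495 0.07951848] [  4.7 -18.8   6.4] 0.20180439597244548 [ 14.  48.  81. -43.  58.  25.]
tip rel lug (A frame x,y,z mm) [38.4 -0.3  1.3]
-0.042 [0.665 0.1   0.078] [ 0.0242  0.0006 -0.0009 -0.      0.0023  0.0005]
-0.046 [0.664 0.104 0.075] [ 0.0509  0.0007 -0.0013 -0.      0.0023  0.0005]
```

```bash
python3 - <<'E'
from p3 import *
c=lambda im,x,y,w,h,f:cv2.resize(np.ascontiguousarray(im[y:y+h,x:x+w,::-1]),None,fx=f,fy=f,interpolation=cv2.INTER_CUBIC)
a=capture("scene");b=capture("wrist");M=wristM(s)
tp=s["position"]+s["tcp_rot"]@tip
print("shoulder",proj("wrist",tp-.042*s["tcp_rot"][:,0],M),"lugface",proj("wrist",L,M))
cv2.imwrite("pics/f.png",np.hstack([c(b,258,100,80,120,5)]+[c(a,340,215,50,75,8)]))
E
```

```text
shoulder [317.87775268 188.19110642] lugface [318.27065682 182.33894159]
```

View pics/f.png

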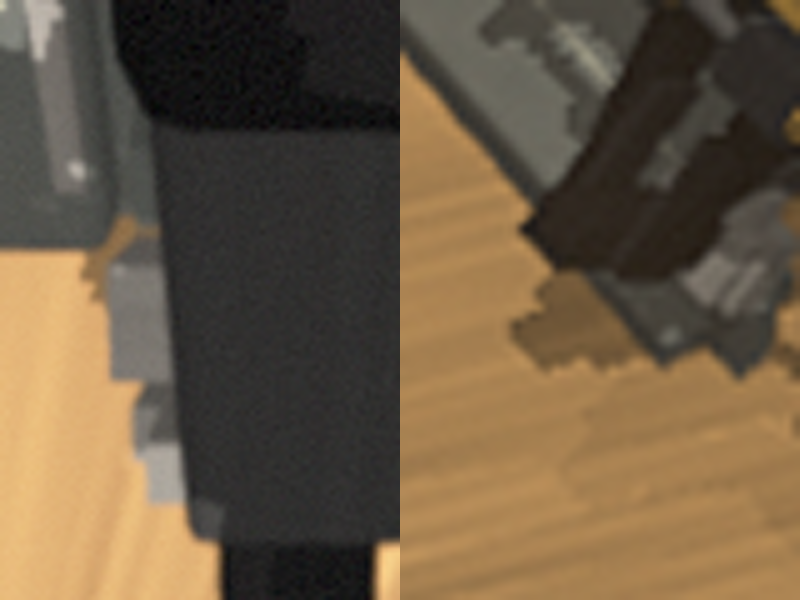

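The wrist crop shows the handle emerging under the arm's end (cols 302–333, row 208) with the lug hidden. The motion stopped hard about 3.6 mm short of my estimate, so I wiggle under a gentle push to tell seating from jamming.

{"api": "carry_out", "payload": {
  "deltas": [
    [[0,0.01,0,0,0,0,1],[0,0.01,0.01,0,0,0,1],[0,-0.01,0.01,0,0,0,1],[0,-0.01,-0.01,0,0,0,1],[0,0.01,-0.01,0,0.003,0,1],[0,0.01,0.01,0,0.003,0,1],[0,-0.01,0.01,0,0.003,0,1],[0,0,0,0,0.003,0,1],[0,0,0,0,0,0,1],[0,0,0,0,0,0,1]]
  ]
}}

```text
time_s: 15.75
position: [0.6663, 0.0993, 0.0797]
tcp_rot: [[-0.21, 0.966, 0.151], [0.784, 0.258, -0.565], [-0.584, 0.0, -0.811]]
force: [3.4, -15.4, 8.1]
opening: 0.205
grasp_force: 30.0
```

```bash
python3 p3.py -.042|cut -c1-200
```

```text
15.75 [0.66625232 0.09932816 0.07968732] [  3.4 -15.4   8.1] 0.2045440746663647 [ 14.  48.  81. -43.  58.  25.]
tip rel lug (A frame x,y,z mm) [39.7  0.4  0. ]
-0.042 [0.665 0.1   0.078] [ 0.0155 -0.0045  0.0068  0.0004  0.0021  0.0005]
```

Release and retreat.

{"api": "carry_out", "payload": {
  "deltas": [
    [[0,0,0,0,0,0,0.5],[0,0,0,0,0,0,0],[0,0,0,0,0,0,-0.5],[0,0,0,0,0,0,-1],[0,0,0,0,0,0,-1],[0,0,-0.1,0,0,0,-1],[0,0,-0.3,0,0,0,-1],[0,0,-0.5,0,0,0,-1],[0,0,-0.7,0,0,0,-1],[0,0,-0.7,0,0,0,-1]]
  ]
}}

```text
time_s: 16.58
position: [0.6507, 0.1676, 0.1674]
tcp_rot: [[-0.209, 0.965, 0.16], [0.792, 0.263, -0.55], [-0.573, 0.011, -0.819]]
force: [1.0, 0.1, 0.9]
opening: 0.849
grasp_force: 0.0
```

```bash
python3 p3.py -.042|head -1; python3 - <<'E'
from p3 import *
M=wristM(s);b=capture("wrist");cv2.imwrite("pics/w4.png",b[:,:,::-1]);g=b.sum(2)//3
a=capture("scene");cv2.imwrite("pics/s4.png",a[:,:,::-1]);ga=a.sum(2)//3
for d in (0,.005):
  for nm,w in(("sh",0),("back",.07)):
    Q=L+ax*(d+w)-A[:,2]*.009
    print(d,nm,"wrist",proj("wrist",Q,M).round(1),"scene",proj("scene",Q).round(1),proj("scene",L+ax*(d+w)).round(1))
x=int(proj("wrist",L+ax*.05,M)[0])
print(x);
for r in range(60,260,4):print(r,g[r,x-30:x+31:5])
E
```

```text
16.5833 [0.65073937 0.16756653 0.16743264] [1.  0.1 0.9] 0.8490508947566844 [ 20.  42.  77. -38.  68.  22.]
0 sh wrist [312.9 166.2] scene [379.5 240.4] [377.4 243.2]
0 back wrist [313.2 236.1] scene [361.1 240.7] [358.9 243.6]
0.005 sh wrist [313.  171.5] scene [378.3 240.4] [376.2 243.3]
0.005 back wrist [313.2 240.8] scene [359.7 240.7] [357.5 243.7]
313
60 [ 53  78   9   7  15  15  12  15  20  21  49 144 145]
64 [ 49  78  17  23  25  32  35  14  15  18  64 143 144]
68 [ 48  78  16  20  30  31  34  18  13  12  79 143 146]
72 [ 52  81  23  28  24  30  37  17  17  17  92 143 148]
76 [ 55  81  26  26  27  33  39  11  15  13  97 145 148]
80 [ 65  81  31  21  30  34  34  14  15   9  99 147 145]
84 [ 61  82  36  15  20  19   7  14  20  17 119 148 152]
88 [ 86  85  49  21  14  10  13  11   6  14 124 151 153]
92 [ 94  85  54   3  14   9  17  11  14   6 138 148 150]
96 [ 95  58  42  23  27  31  32  17  14  10 142 150 148]
100 [122  62  53  25  25  31  31  16  18  17 145 151 151]
104 [127  81  67  26  29  33  34  26  17   4 146 153 153]
108 [154  67  71  19  32  24  33  29  31  17 148 149 1
[... 1449 characters left out ...]
159]
212 [157 161 158 152 154  33  31  38 149 155 146 159 154]
216 [152 158 154 155 150  36  38  35 151 155 150 157 153]
220 [159 159 146 161 160  32  40  40 150 143 155 151 151]
224 [160 157 150 162 162  35  36  38 149 147 157 155 166]
228 [163 158 155 163 160  36  33  39 141 155 150 118 109]
232 [157 153 158 159 165  56  46  49 150 135 100 104 104]
236 [158 152 163 163 164 160 158 148 135 100  92 102  91]
240 [156 146 162 163 164 157 154 133 100  96  89 110 137]
244 [157 153 161 164 162 151 149  95 102  87 127 135 126]
248 [156 160 161 165 160 152 146 100  95 127 126 137 134]
252 [152 165 163 163 158 157 137 101 107 124 138 125 139]
256 [148 163 167 164 149 157 140 103 137 132 137 129 125]
```

{"api": "carry_out", "payload": {
  "deltas": [
    [[0,0,-0.1,0,0,0,-1],[0,0,-0.2,0,0,0,-1],[0,0,-0.35,0,0,0,-1],[0,0,-0.5,0,0,0,-1],[0,0,-0.5,0,0,0,-1],[0,0,-0.5,0,0,0,-1],[0,0,-0.5,0,0,0,-1],[0,0,-0.5,0,0,0,-1],[0,0,-0.5,0,0,0,-1],[0,0,-0.5,0,0,0,-1]]
  ]
}}

```text
time_s: 17.52
position: [0.6368, 0.2031, 0.2211]
tcp_rot: [[-0.212, 0.966, 0.146], [0.79, 0.258, -0.556], [-0.575, -0.002, -0.818]]
force: [-0.6, -0.2, 0.4]
opening: 0.998
grasp_force: 0.0
```

```bash
python3 - <<'E'
from p3 import *
M=wristM(s);b=capture("wrist");g=b.sum(2)//3
E=tr(p,(.105,-.16,.086))
print("arm end pred",proj("wrist",E,M).round(1))
for d in(0,.005):print(d,"back pred",proj("wrist",L+ax*(d+.07)-A[:,2]*.009,M).round(1))
x=int(round(proj("wrist",L+ax*.05,M)[0]));r0=int(proj("wrist",E,M)[1])
print(x,[(r,int(g[r,x-2:x+3].mean())) for r in range(r0-8,r0+75,1)])
E
```

```text
arm end pred [320.7 165.9]
0 back pred [318.7 214.5]
0.005 back pred [318.6 218.3]
319 [(157, 69), (158, 69), (159, 68), (160, 69), (161, 69), (162, 69), (163, 68), (164, 63), (165, 48), (166, 36), (167, 33), (168, 33), (169, 34), (170, 33), (171, 36), (172, 33), (173, 34), (174, 34), (175, 31), (176, 34), (177, 33), (178, 35), (179, 35), (180, 31), (181, 35), (182, 35), (183, 34), (184, 34), (185, 37), (186, 35), (187, 34), (188, 34), (189, 36), (190, 35), (191, 35), (192, 37), (193, 36), (194, 36), (195, 33), (196, 34), (197, 35), (198, 35), (199, 34), (200, 35), (201, 35), (202, 34), (203, 35), (204, 35), (205, 35), (206, 36), (207, 36), (208, 37), (209, 35), (210, 35), (211, 35), (212, 53), (213, 97), (214, 133), (215, 149), (216, 150), (217, 150), (218, 150), (219, 150), (220, 149), (221, 149), (222, 149), (223, 149), (224, 147), (225, 147), (226, 145), (227, 142), (228, 137), (229, 133), (230, 125), (231, 118), (232, 116), (233, 115), (234, 111), (235, 106), (236, 106), (237, 108), (238, 112), (239, 114)]
```

The wrist pixels put the handle's back at row 213 (seated predicts 214.5, 5 mm out predicts 218), with the arm's end where the lowered arm should be.

```bash
python3 -c "
from rig import job;print(job.hand_in())"
```

```text
the job is handed in; nothing more can be done
None
```

I lowered the blade arm to its stop, pushed the pin through the eye and bracket, released it and handed the job in; the last wrist image matched a fully seated pin, and hand-in returned no verdict.

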